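Weigh the valve weights and fit the heavy one

ROBOT

A 6-joint arm with a two-finger parallel gripper is mounted at the origin on the work surface. World frame = base frame: x ahead of the robot, y to its left, z up, the work surface at z = 0. Lengths are in m, angles in degrees, forces in N, time in s.
With the tool pointing down it reaches from about 0.375 to 0.9 m from the base axis. Payload 3.1 kg.
Tool frame: the origin (TCP) lies midway between the tips of the shut fingers; the grasp point (between the pads) lies 19 mm behind it (r.grip_point_offset is the distance from the TCP to the grasp point, in m); z points along the fingers, y is the line along which they close (so a half turn about z gives the same grasp; the last joint's range is limited). The gripper opens to 85 mm and grips with 20 to 120 N. Pads are 22 mm wide; open, the fingers measure 114 mm over their backs; the gripper's body (76 mm by 85 mm) begins 54 mm behind the grasp point. The pads swing forward as they close: fully open they stand 13 mm farther back than shut.
Start: joints at [-74.399, 30.224, 82.088, -0, 67.689, -10.227], TCP at [0.272, -0.563, 0.231] pointing down, gripper open.
Joint ranges: [-176.69, 176.69], [-43.24, 126.21], [12.49, 139.97], [-82, 262], [0, 151.66], [-163.58, 163.58]. Speed limits (degrees/s): [159.86, 159.86, 180, 180, 180, 180].

INTERFACE

Orientations are given as a 3x3 rotation matrix whose columns are the frame's x, y, z axes.
In Python, from bench import sensors, vision, workorder, r gives the robot as it stands.
- The arm moves only by the tool carry_out, never from a script. Its argument "moves" is a list of rows, each an object with "grip": the opening, from 0 (shut) to 1 (fully open); "xyz": the shift along the tool's x, y, z each as a share of 500 mm, from -1 to 1, a list of three; "spin": the turn about the tool's z as a share of 0.5 rad, from -1 to 1. In form: [{"grip": grip, "xyz": [dx, dy, dz], "spin": spin}, ...]. A call has 1 to 12 rows; each row is the pose to reach, as a shift and turn from the pose commanded when the call began, along the tool's axes at that moment; what a row does not reach only later rows make up. A row lasts 1/8 s, in which the tool goes at most 62.5 mm and 10.7 degrees, less where a joint would pass 70% of its speed; a pose out of reach is approached as far as the arm can. A call with a number of a shift or a turn outside -1 to 1 is refused whole. A call with a gripper value outside its range is refused whole. The fingers move at their own pace and stop on an object; "squeeze" is the grip in N (left out, the last holds). Time passes only in rows, so rows that repeat a pose let the fingers close. It gives the time, the measured TCP pose, the force, the opening and the grip force at its end, in the units of the state.
- sensors.sense(): the state, without advancing time (a new reading comes with each control period).
- vision.grab_frame(name): name is "scene" or "top" or "wrist"; returns a dict with "image" (420x560x3 uint8, red, green, blue), "z_map" (420x560 float32, m along the optical axis (not along the pixel's ray), 0 where there is no reading), "camera_matrix" (3x3 intrinsics, pixels), "eye" and "rotation" of the camera in the world; the wrist camera has in their place "T_tool_cam" (4x4, takes a point from camera to tool coordinates, whose origin is the TCP and whose axes are the flange's). Camera axes: x right, y down, z forward; pixel columns grow to the right and rows downward; lengths in m; the calibration is good to about 2 mm. A picture is of the moment at which its call begins: read the wrist's pose just before it.
- workorder.finish_job(): hands the job in; it is judged then, once.
The state is a dict: "t": time; "qpos": joint angles; "joint_vel": joint speeds; "joint_efforts": joint torques, N m; "position": TCP position; "ee_rot": TCP orientation; "force": force on the tool from outside, world axes, zero at the start; "moment": the same for the moment, N m; "grip_width": opening from 0.0 (shut) to 1.0 (fully open); "grasp_force": force on a finger pad.
Only numpy, scipy, OpenCV 4.12 (cv2) and the standard library are available. Lean on these libraries where they do the work, as an engineer would, in place of code of your own. Each camera call takes 0.05 s, during which the arm holds its last target. There are 200 camera calls.

TASK

Two look-alike valve weights stand in the tray: one is heavier and one lighter than the reference weight on the balance. Stand one of them gently on the balance's empty pan, let go and see which way the beam tips; then set the heavy one in the valve well of the steriliser lid and press it down carefully against the stiff plunger until it rests fully home on its seat, and leave the light one standing in the tray. Do not knock a weight over or shift the bottle, the jar or the wrench.

Things in the scene. Friction and masses are not known exactly. Their poses are not given: they have to be found in the camera images.
- weight_a_mid (a point): sealed plain steel valve weight, an upright cylinder 40 mm in diameter and 68 mm high with a 3 mm chamfer round its foot and a 24 mm diameter, 8 mm high flat button on top (76 mm in all); it looks just like the other one; mass 0.21 to 0.38 kg. This point: on its axis, half-way up (38 mm above its underside); z along its axis, up. It stands in the tray at the start.
- weight_b_mid (a point): sealed plain steel valve weight, an upright cylinder 40 mm in diameter and 68 mm high with a 3 mm chamfer round its foot and a 24 mm diameter, 8 mm high flat button on top (76 mm in all); it looks just like the other one; mass 0.21 to 0.38 kg. This point: on its axis, half-way up (38 mm above its underside); z along its axis, up. It stands in the tray at the start.
- weight_a: the weight whose middle is weight_a_mid; origin at the centre of its underside, z up its axis
- weight_b: the weight whose middle is weight_b_mid; origin at the centre of its underside, z up its axis
- tray: fixed grey plastic tray, 110 mm (x) by 220 mm (y), walls 4 mm thick and 16 mm high; origin under its centre, on the table; its floor is 4 mm above the origin. At the start the weights stand about 50 mm either side of its centre along its y
- part_pan: the balance's empty pan: flat round steel plate, 100 mm in diameter, 4 mm thick, always level; origin at the centre of its top face. It starts up (109 mm above the table) and sinks 18 mm to its stop under a load that outweighs the 0.29 kg reference weight (about 3 N); a push past the stop meets a rigid base. More than 12 N on it harms the balance
- beam (a joint): tilt of the balance beam, rad: 0 = empty pan fully up, reference weight down (also with the light weight on the pan); 0.19 = the part on the pan is the heavier and has sunk fully. It takes 1 to 2 s to tip over
- lid: the steriliser lid lying fixed on the table: round aluminium disc 230 mm in diameter with six clamp lugs, a black arched handle (83 mm high at its top), a small gauge and the valve well; origin under its centre, on the table; the well lies 55 mm from its centre along its -x, the handle 35 mm along its +x
- well_mouth (a point): centre of the mouth of the valve well: upright steel sleeve on the lid, 62 mm outside, 44 mm inside diameter, rim 68 mm above the table; z up. Put in, the weight first stands on a stiff brass plunger 11 to 26 mm below the mouth (not measured). Pushed on, it slides down another 4 to 11 mm (not measured) until its foot meets the seat ring, 22 to 30 mm below the mouth: feel for it
- seat (a joint): how far the springy brass seat ring round the plunger is pressed in, m (8 N per mm; 0 = nothing on it). A push of 4 to 7 N slides weight and plunger down; on the seat the force climbs steeply. Push with the shut fingers on top of the weight, 5 mm/s, to 11 N or so; let go, the weight then rests wholly on the ring, the plunger stays below. Over 15 N on the ring (about 20 N of push) harms it
- bottle_mid (a point): amber glass bottle, 60 mm in diameter, 130 mm high, to be left alone; point half-way up
- jar_mid (a point): white plastic jar, 56 mm in diameter, 70 mm high, to be left alone; point half-way up
- wrench_grip (a point): steel wrench 140 mm long lying flat, to be left alone; point on its handle
Mind the look-alikes: they are no part of the job. Leave any red look-alike of the weight_a alone.

How it is judged (in metres and radians):
On the way, in this order (a step that is already met when the one before it is completed fails the run):
1. one of the two weights stands on the balance's empty pan, let go of, and the beam has come to its stop one way or the other (((contact force between weight_a and part_pan above 1.2 N and contact force between weight_a and the fingers below 0.05 N and (value of joint beam below 0.03 rad or value of joint beam above 0.16 rad)) or (contact force between weight_b and part_pan above 1.2 N and contact force between weight_b and the fingers below 0.05 N and (value of joint beam below 0.03 rad or value of joint beam above 0.16 rad)))), for 0.3 s.
2. a weight sits upright in the valve well pressed down on its seat (more than 2.6 N on the seat ring) (((horizontal distance between weight_a_mid and well_mouth below 0.006 m and z of weight_a_mid in the frame of well_mouth below 0.022 m and angle between weight_a_mid's own z axis and vertical below 0.1 rad and contact force between weight_a and seat above 2.6 N) or (horizontal distance between weight_b_mid and well_mouth below 0.006 m and z of weight_b_mid in the frame of well_mouth below 0.022 m and angle between weight_b_mid's own z axis and vertical below 0.1 rad and contact force between weight_b and seat above 2.6 N))), for 0.2 s.
At the end, for the whole second after the job is handed in: The weight heavier than the reference stands upright (within 0.1 rad) in the valve well, within 6 mm of its axis, its middle less than 22 mm above the mouth, and it rests on the seat ring with more than 2.6 N, its weight; the lighter weight stands upright on the floor of the tray; both at rest ((((horizontal distance between weight_a_mid and well_mouth below 0.006 m and z of weight_a_mid in the frame of well_mouth below 0.022 m and angle between weight_a_mid's own z axis and vertical below 0.1 rad and contact force between weight_a and seat above 2.6 N) and (contact force between weight_b and tray between 1.2 and 2.85 N and angle between weight_b_mid's own z axis and vertical below 0.1 rad and x of weight_b_mid in the frame of tray between -0.055 and 0.055 m and y of weight_b_mid in the frame of tray between -0.11 and 0.11 m and z of weight_b_mid in the frame of tray below 0.047 m)) or ((horizontal distance between weight_b_mid and well_mouth below 0.006 m and z of weight_b_mid in the frame of well_mouth below 0.022 m and angle between weight_b_mid's own z axis and vertical below 0.1 rad and contact force between weight_b and seat above 2.6 N) and (contact force between weight_a and tray between 1.2 and 2.85 N and angle between weight_a_mid's own z axis and vertical below 0.1 rad and x of weight_a_mid in the frame of tray between -0.055 and 0.055 m and y of weight_a_mid in the frame of tray between -0.11 and 0.11 m and z of weight_a_mid in the frame of tray below 0.047 m))) and linear speed of each of weight_a, weight_b below 0.02 m/s); the robot touches nothing.
It fails at once if the seat ring is loaded with more than 15 N (contact force between seat and anything else above 15 N).
It fails at once if the balance pan is loaded with more than 12 N (contact force between part_pan and anything else above 12 N).
It fails at once if a weight is knocked over (tilted by more than 0.6 rad) (angle between any of weight_a_mid, weight_b_mid's own z axis and vertical above 0.6 rad).
It fails at once if the bottle, jar or wrench is shifted by more than 25 mm (distance of any of bottle_mid, jar_mid, wrench_grip from where it was at the start of the episode above 0.025 m).
It also fails if it takes over 69 s, if anything falls off the work surface, if the arm or the gripper's body presses on something with over 40 N, if the wrist force passes 120 N, or if a joint passes its speed limit or range.

## Working session

There is one attempt and no reset: what is moved stays moved. The work goes in short steps, Python scripts to look and compute and a tool call to move; the robot and the scene stay as the last step left them, time stands still between calls to the robot, and variables do not carry over. Pictures are saved under pics/ and viewed, at most 10 in all, crops included, and the job is handed in when it is done.

Besides the shell and the picture viewer there is one more tool, called after "Call:" in YAML: its name, and indented under it one key for each argument. carry_out: Moves the arm, as the interface text tells. Shift numbers are shares of 500 mm and turn numbers shares of 0.5 rad, none past 1 either way. Its arguments: {"type":"object","properties":{"moves":{"type":"array"},"squeeze":{"type":"number"}},"required":["moves"]}

```bash
mkdir -p pics; ls; python3 - <<'E'
from bench import sensors, vision
import cv2,numpy as np
s=sensors.sense(); print(s)
for n in("scene","top"):
    f=vision.grab_frame(n); np.savez(f"pics/{n}0.npz",**f); cv2.imwrite(f"pics/{n}0.png",f["image"][:,:,::-1])
    print(n,f["camera_matrix"],f["eye"],f["rotation"])
E
```

```text
pics
{'t': 0.0, 'qpos': array([-7.43973044e+01,  3.02791283e+01,  8.21588849e+01, -3.04767446e-04,
        6.76888766e+01, -1.02295113e+01]), 'joint_vel': array([-0.10344574,  0.07331648,  0.06244961, -0.00566004, -0.0716905 ,
        0.14908408]), 'joint_efforts': array([-1.64060224e-03, -4.42358887e+01, -1.78024846e+01, -2.54087954e-04,
        8.36983061e-03, -1.68095971e-05]), 'position': array([ 0.27213773, -0.56182334,  0.23031801]), 'ee_rot': array([[ 9.00073213e-01,  4.35738283e-01, -6.00401494e-04],
       [ 4.35738523e-01, -9.00070772e-01,  2.13171000e-03],
       [ 3.88463819e-04, -2.18031313e-03, -9.99997548e-01]]), 'force': array([-0.11708571,  0.59074529, -0.09684584]), 'moment': array([-0.07447147,  0.00985799, -0.05451963]), 'grasp_force': 0.0, 'grip_width': 0.998232709584288}
scene [[407.53397049   0.         280.16497642]
 [  0.         407.53397049 213.67732862]
 [  0.           0.           1.        ]] [1.06166271 0.46009244 0.7240098 ] [[-0.69943331  0.48075942 -0.52883214]
 [ 0.71458089  0.48380162 -0.50528225]
 [ 0.01293064 -0.73130457 -0.68192846]]
top [[479.88245815   0.         278.87812174]
 [  0.         479.88245815 201.40607299]
 [  0.           0.           1.        ]] [ 0.44217798 -0.00810938  1.14929177] [[ 0.01295958 -0.99095698  0.13355267]
 [-0.99983579 -0.01115045  0.01428528]
 [-0.01266693 -0.13371587 -0.99093876]]
```

View pics/scene0.png

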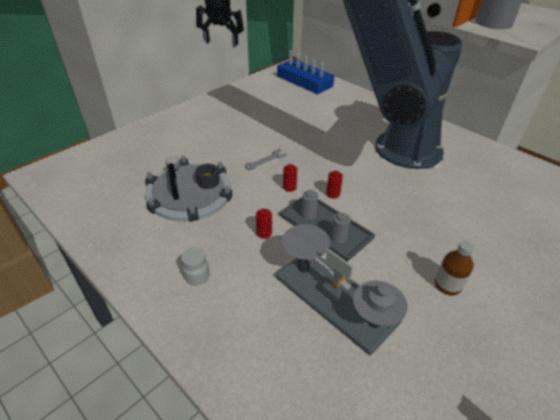

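View pics/top0.png

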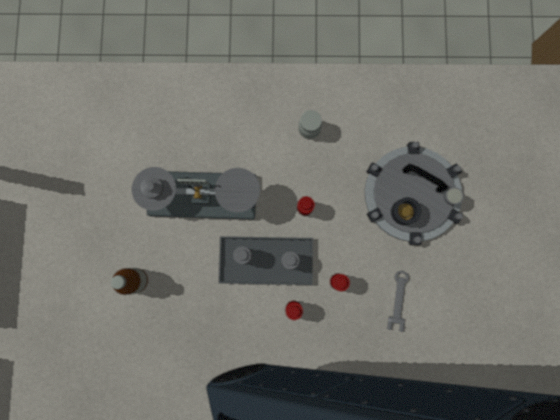

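The scene picture shows two grey weights in the tray at (310,205) and (341,227), with red look-alikes at (290,178), (335,184) and (264,223). The top picture shows the weights at (242,255) and (290,260), with red ones at (306,206), (340,282) and (294,310). Also in the top picture are the empty pan at (238,189), the loaded pan at (153,188), the well at (405,210), the jar at (311,124), the bottle at (128,281) and the wrench at (400,300). I choose the two grey cylinders in the tray.

```bash
cat > h.py <<'E'
import numpy as np, cv2
def cloud(f):
    K=f["camera_matrix"];z=f["z_map"];v,u=np.mgrid[:z.shape[0],:z.shape[1]]
    p=np.stack([(u-K[0,2])/K[0,0]*z,(v-K[1,2])/K[1,1]*z,z],-1)
    return p@f["rotation"].T+f["eye"]
def ray(f,u,v,h):
    K=f["camera_matrix"];d=f["rotation"]@np.array([(u-K[0,2])/K[0,0],(v-K[1,2])/K[1,1],1.])
    return f["eye"]+d*(h-f["eye"][2])/d[2]
def pix(f,p):
    q=f["rotation"].T@(np.asarray(p)-f["eye"]);q=f["camera_matrix"]@(q/q[2]);return q[:2]
E
python3 - <<'E'
from h import *
T=dict(np.load("pics/top0.npz"));S=dict(np.load("pics/scene0.npz"))
for nm,f,spots in(("top",T,dict(w1=(242,255),w2=(290,260),pan=(238,189),well=(405,210),jar=(311,124))),):
    P=cloud(f)
    for k,(u,v) in spots.items():
        w=P[v-32:v+33,u-32:u+33].reshape(-1,3)
        lo,hi=dict(w1=(.066,.09),w2=(.066,.09),pan=(.102,.116),well=(.06,.076),jar=(.06,.08))[k]
        m=((P[:,:,2]>lo)&(P[:,:,2]<hi)).astype(np.uint8)
        n,L,st,c=cv2.connectedComponentsWithStats(m)
        for i in range(1,n):
            if st[i,4]>25 and np.hypot(*(c[i]-(u,v)))<25:
                cs,_=cv2.findContours((L==i).astype(np.uint8),cv2.RETR_EXTERNAL,cv2.CHAIN_APPROX_NONE)
                (cu,cv_),r=cv2.minEnclosingCircle(cs[0])
                h=np.median(P[L==i][:,2])
                print(nm,k,st[i],c[i].round(1),"h",h.round(4),"mean",P[L==i].mean(0).round(4),"circ",ray(f,cu,cv_,h).round(4),r)
m=cloud(T)
print("tray floor",m[270,262],m[245,225],"pan",m[189,238], "well in",m[210,405])
a=cv2.resize(T["image"][150:300,215:315],None,fx=4,fy=4,interpolation=2)
b=cv2.resize(T["image"][150:300,360:460],None,fx=4,fy=4,interpolation=2)
cv2.imwrite("pics/crop.png",np.hstack([a,b])[:,:,::-1])
E
```

```text
top w1 [233 246  18  18 247] [241.5 254.8] h 0.0734 mean [0.4661 0.0892 0.0749] circ [0.4658 0.0891 0.0734] 8.93825626373291
top w2 [281 251  18  18 247] [289.6 259.9] h 0.0739 mean [ 0.4562 -0.0181  0.0752] circ [ 0.4562 -0.0181  0.0739] 8.88446044921875
top pan [ 214  168   46   45 1578] [236.6 189.6] h 0.1092 mean [0.6077 0.1002 0.1092] circ [0.6077 0.1003 0.1092] 22.638561248779297
top well [393 197  28  27 325] [406.7 210.2] h 0.0683 mean [ 0.5712 -0.2818  0.0678] circ [ 0.5699 -0.2812  0.0683] 13.997956275939941
top jar [300 110  21  22 367] [310.  120.6] h 0.07 mean [ 0.7777 -0.0624  0.0698] circ [ 0.7772 -0.0623  0.07  ] 10.979656219482422
tray floor [0.43248686 0.04613766 0.00487976] [0.49025674 0.13532571 0.00473186] pan [0.60936581 0.09738903 0.10597282] well in [ 0.57425124 -0.28362842  0.04510577]
```

View pics/crop.png

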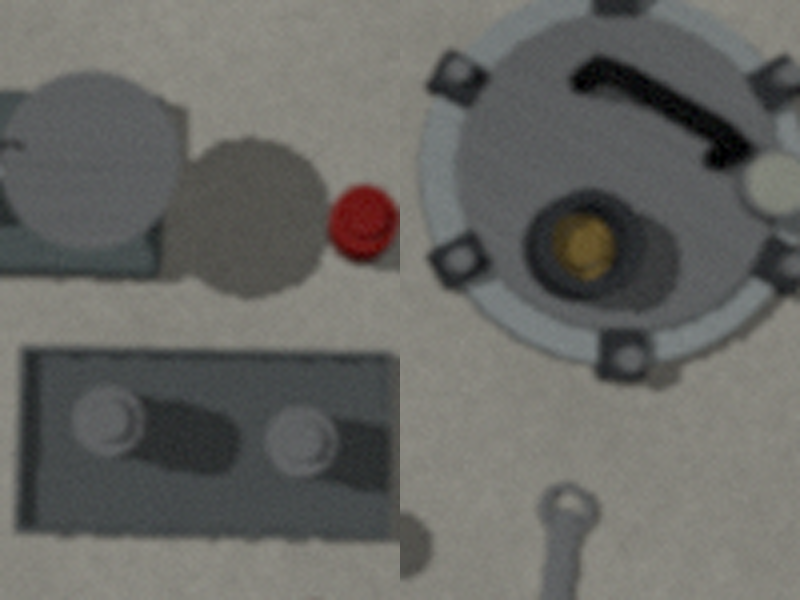

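The crop shows the two grey weights in the tray at crop (107,420) and (300,440). The red one is outside it at (365,222), the empty pan is at (90,160), and the well with the brass plunger is at (585,245). I'll go over the well first for a wrist view, squaring the tool up with the world on the way.

Call:
carry_out:
  moves:
    - {"grip":1,"xyz":[0.1,-0.03,-0.05],"spin":0.2}
    - {"grip":1,"xyz":[0.2,-0.06,-0.1],"spin":0.4}
    - {"grip":1,"xyz":[0.31,-0.1,-0.1],"spin":0.6}
    - {"grip":1,"xyz":[0.42,-0.135,-0.1],"spin":0.8}
    - {"grip":1,"xyz":[0.53,-0.17,-0.1],"spin":0.9}
    - {"grip":1,"xyz":[0.64,-0.2,-0.1],"spin":0.9}
    - {"grip":1,"xyz":[0.73,-0.23,-0.1],"spin":0.9}
    - {"grip":1,"xyz":[0.78,-0.246,-0.1],"spin":0.9}
    - {"grip":1,"xyz":[0.78,-0.246,-0.1],"spin":0.9}
    - {"grip":1,"xyz":[0.78,-0.246,-0.1],"spin":0.9}

```text
t: 1.35
position: [0.5691, -0.2822, 0.2809]
ee_rot: [[1.0, 0.001, -0.001], [0.001, -1.0, 0.0], [-0.001, -0.0, -1.0]]
force: [-0.3, -0.2, 1.2]
grip_width: 1.004
grasp_force: 0.0
```

```bash
cat >> h.py <<'E'
def wrist(name):
    from bench import sensors, vision
    s=sensors.sense();f=vision.grab_frame("wrist");T=f["T_tool_cam"]
    f["rotation"]=s["ee_rot"]@T[:3,:3];f["eye"]=s["position"]+s["ee_rot"]@T[:3,3]
    cv2.imwrite(f"pics/{name}.png",f["image"][:,:,::-1]);np.savez(f"pics/{name}.npz",**f)
    print("t",round(s["t"],2),"pos",s["position"].round(4),"F",s["force"].round(2),"w",round(s["grip_width"],3),"gf",round(s["grasp_force"],1))
    return s,f
def blobs(f,lo,hi,amin=150):
    "round things whose depth points lie between heights lo and hi"
    P=cloud(f);m=((P[:,:,2]>lo)&(P[:,:,2]<hi)&(f["z_map"]>0)).astype(np.uint8)
    n,L,st,c=cv2.connectedComponentsWithStats(m)
    for i in range(1,n):
        if st[i,4]>amin:
            cs,_=cv2.findContours((L==i).astype(np.uint8),cv2.RETR_EXTERNAL,cv2.CHAIN_APPROX_NONE)
            h=np.median(P[L==i][:,2]);(u,v),r=cv2.minEnclosingCircle(cs[0])
            e=cv2.fitEllipse(cs[0]);zc=np.median(f["z_map"][L==i])
            print("blob",st[i],"h",h.round(4),"circ",ray(f,u,v,h).round(4)[:2],"ell",ray(f,*e[0],h).round(4)[:2],"r_mm",round(r*zc/f["camera_matrix"][0,0]*1e3,1),np.round(e[1],1))
E
python3 - <<'E'
from h import *
s,f=wrist("w_well");print(s["ee_rot"].round(4),f["T_tool_cam"].round(3),f["camera_matrix"][0])
blobs(f,.060,.075)
E
```

```text
t 1.35 pos [ 0.5691 -0.2822  0.2809] F [-0.26 -0.2   1.21] w 1.004 gf 0.0
[[ 1.0e+00  8.0e-04 -1.2e-03]
 [ 8.0e-04 -1.0e+00  1.0e-04]
 [-1.2e-03 -1.0e-04 -1.0e+00]] [[ 0.    -0.965 -0.264  0.067]
 [ 1.    -0.     0.001 -0.   ]
 [-0.001 -0.264  0.965 -0.143]
 [ 0.     0.     0.     1.   ]] [370.45079336   0.         280.04173138]
blob [281  58  22  22 181] h 0.0722 circ [ 0.6702 -0.2924] ell [ 0.6697 -0.2937] r_mm 10.1 [17.8 25.4]
blob [ 361  107   54   53 1515] h 0.063 circ [ 0.6144 -0.3855] ell [ 0.6102 -0.3881] r_mm 28.1 [40.7 53.4]
blob [ 24 144  46  42 989] h 0.0679 circ [ 0.583  -0.0566] ell [ 0.5831 -0.0565] r_mm 22.7 [39.4 45.8]
blob [ 251  144   63   63 1634] h 0.0679 circ [ 0.5726 -0.2842] ell [ 0.5727 -0.2841] r_mm 30.7 [61.9 62.2]
blob [ 10 264  45  39 845] h 0.0715 circ [ 0.4594 -0.0236] ell [ 0.459  -0.0235] r_mm 23.2 [35.3 42.9]
```

View pics/w_well.png

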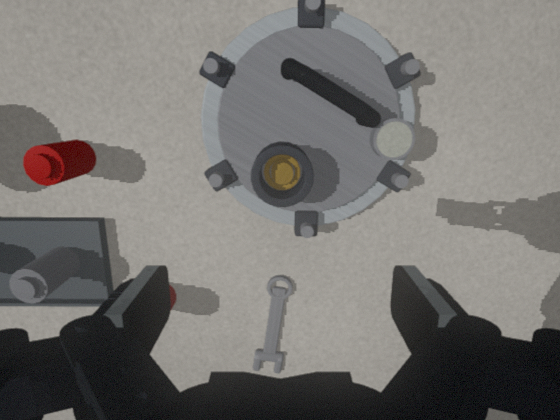

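The wrist view shows the well ring at (282,174) with the brass plunger in it, the handle at (330,92), and the wrench at (275,320). The ring measures (0.5726,-0.2842) in the wrist calibration. Next I'll hover over the left weight.

Call:
carry_out:
  moves:
    - {"grip":1,"xyz":[-0.03,-0.1,0],"spin":0}
    - {"grip":1,"xyz":[-0.06,-0.21,0],"spin":0}
    - {"grip":1,"xyz":[-0.09,-0.32,0],"spin":0}
    - {"grip":1,"xyz":[-0.12,-0.43,0],"spin":0}
    - {"grip":1,"xyz":[-0.15,-0.54,0],"spin":0}
    - {"grip":1,"xyz":[-0.18,-0.65,0],"spin":0}
    - {"grip":1,"xyz":[-0.206,-0.742,0],"spin":0}
    - {"grip":1,"xyz":[-0.206,-0.742,0],"spin":0}
    - {"grip":1,"xyz":[-0.206,-0.742,0],"spin":0}
    - {"grip":1,"xyz":[-0.206,-0.742,0],"spin":0}

```text
t: 2.65
position: [0.4671, 0.0875, 0.2814]
ee_rot: [[1.0, -0.002, 0.0], [-0.002, -1.0, -0.0], [0.0, 0.0, -1.0]]
force: [0.3, -0.7, 0.2]
grip_width: 1.003
grasp_force: 0.0
```

```bash
python3 - <<'E'
from h import *
s,f=wrist("w_w1")
print("button");blobs(f,.0765,.09,80);print("weights");blobs(f,.066,.09);print("pan");blobs(f,.103,.115)
E
```

```text
t 2.65 pos [0.4671 0.0875 0.2814] F [ 0.26 -0.7   0.18] w 1.003 gf 0.0
button
blob [267 170  25  25 493] h 0.08 circ [0.4668 0.0883] ell [0.4667 0.0884] r_mm 11.9 [24.1 24.3]
blob [379 180  26  25 497] h 0.0801 circ [ 0.4567 -0.0189] ell [ 0.4567 -0.0188] r_mm 12.2 [23.7 24.9]
blob [   0  214   53   58 1058] h 0.0843 circ [0.4102 0.3372] ell [0.4064 0.3416] r_mm 30.7 [52.8 58.9]
weights
blob [ 103    0  101   39 1840] h 0.0712 circ [0.6034 0.1977] ell [0.6089 0.1964] r_mm 43.4 [33.7 88.5]
blob [ 415   28   46   48 1662] h 0.069 circ [ 0.5818 -0.0539] ell [ 0.5822 -0.0531] r_mm 21.8 [42.3 48.2]
blob [ 259  160   41   41 1305] h 0.0728 circ [0.4671 0.0885] ell [0.4671 0.0884] r_mm 19.6 [39.9 39.9]
blob [ 368  170   43   41 1320] h 0.0728 circ [ 0.4577 -0.0182] ell [ 0.4572 -0.0183] r_mm 20.3 [39.2 41.2]
blob [   0  212   59   60 1478] h 0.0817 circ [0.4105 0.3364] ell [0.408 0.338] r_mm 32.1 [55.8 63. ]
blob [ 476  216   40   38 1144] h 0.0692 circ [ 0.4095 -0.1309] ell [ 0.4096 -0.1309] r_mm 20.8 [34.8 40.2]
blob [371 275  22  34 562] h 0.0689 circ [ 0.3465 -0.0256] ell [ 0.3459 -0.0209] r_mm 18.0 [21.1 35.5]
pan
blob [   0    0   54   39 1485] h 0.112 circ [0.6036 0.2815] ell [0.5999 0.2798] r_mm 22.3 [35.7 55.5]
blob [ 200    0  130   78 8035] h 0.109 circ [0.6055 0.0991] ell [0.5909 0.099 ] r_mm 51.1 [ 81.7 137.3]
blob [  0 238  21  30 317] h 0.1065 circ [0.4069 0.3384] ell [0.4063 0.336 ] r_mm 13.9 [15.3 30. ]
```

Call:
carry_out:
  moves:
    - {"grip":1,"xyz":[0,-0.002,0.1],"spin":0}
    - {"grip":1,"xyz":[0,-0.002,0.2],"spin":0}
    - {"grip":1,"xyz":[0,-0.002,0.3],"spin":0}
    - {"grip":1,"xyz":[0,-0.002,0.39],"spin":0}
    - {"grip":1,"xyz":[0,-0.002,0.45],"spin":0}
    - {"grip":1,"xyz":[0,-0.002,0.492],"spin":0}
    - {"grip":1,"xyz":[0,-0.002,0.492],"spin":0}
    - {"grip":0.7,"xyz":[0,-0.002,0.492],"spin":0}
    - {"grip":0.55,"xyz":[0,-0.002,0.492],"spin":0}
    - {"grip":0.4,"xyz":[0,-0.002,0.492],"spin":0}
    - {"grip":0.3,"xyz":[0,-0.002,0.492],"spin":0}
    - {"grip":0.3,"xyz":[0,-0.002,0.492],"spin":0}
  squeeze: 40

```text
t: 4.2
position: [0.4672, 0.0899, 0.0363]
ee_rot: [[1.0, 0.001, 0.002], [0.001, -1.0, -0.0], [0.002, 0.0, -1.0]]
force: [-0.8, -1.8, 6.6]
grip_width: 0.46
grasp_force: 39.9
```

Call:
carry_out:
  moves:
    - {"grip":0.3,"xyz":[0,0,-0.03],"spin":0}
    - {"grip":0.3,"xyz":[0,0,-0.1],"spin":0}
    - {"grip":0.3,"xyz":[0,0,-0.18],"spin":0}
    - {"grip":0.3,"xyz":[0,0,-0.26],"spin":0}
    - {"grip":0.3,"xyz":[0.04,0,-0.33],"spin":0}
    - {"grip":0.3,"xyz":[0.1,-0.01,-0.33],"spin":0}
    - {"grip":0.3,"xyz":[0.16,-0.02,-0.33],"spin":0}
    - {"grip":0.3,"xyz":[0.22,-0.02,-0.33],"spin":0}
    - {"grip":0.3,"xyz":[0.26,-0.02,-0.33],"spin":0}
    - {"grip":0.3,"xyz":[0.28,-0.02,-0.33],"spin":0}
    - {"grip":0.3,"xyz":[0.28,-0.02,-0.33],"spin":0}
    - {"grip":0.3,"xyz":[0.28,-0.02,-0.33],"spin":0}

```text
t: 5.7
position: [0.6051, 0.1002, 0.2002]
ee_rot: [[1.0, 0.001, -0.002], [0.001, -1.0, 0.0], [-0.002, -0.0, -1.0]]
force: [0.2, 0.1, -2.1]
grip_width: 0.458
grasp_force: 40.9
```

```bash
python3 - <<'E'
from h import *
s,f=wrist("w_pan")
blobs(f,.102,.116,500)
E
```

```text
t 5.7 pos [0.6051 0.1002 0.2002] F [ 0.2   0.12 -2.11] w 0.458 gf 40.9
blob [  206   132   153   132 12865] h 0.1091 circ [0.6104 0.0991] ell [0.6158 0.0992] r_mm 49.2 [131.  153.2]
blob [   0  168   36   71 1857] h 0.1115 circ [0.6126 0.2796] ell [0.6115 0.2719] r_mm 22.7 [36.  73.1]
```

View pics/w_pan.png

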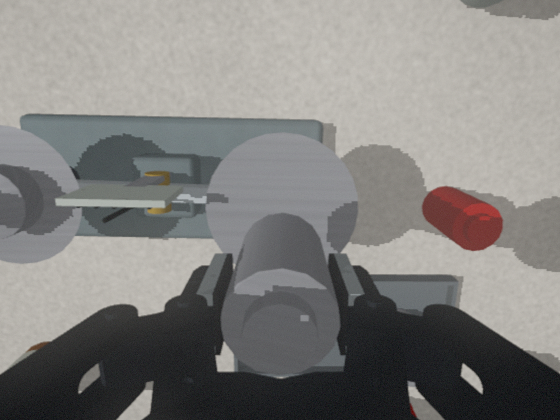

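The weight is held upright at (280,290), just above the pan centred at (282,208). I'll lower it gently.

Call:
carry_out:
  moves:
    - {"grip":0.3,"xyz":[0.006,0,0.04],"spin":0}
    - {"grip":0.3,"xyz":[0.006,0,0.08],"spin":0}
    - {"grip":0.3,"xyz":[0.006,0,0.1],"spin":0}
    - {"grip":0.3,"xyz":[0.006,0,0.106],"spin":0}
    - {"grip":0.3,"xyz":[0.006,0,0.11],"spin":0}
    - {"grip":0.3,"xyz":[0.006,0,0.112],"spin":0}
    - {"grip":0.3,"xyz":[0.006,0,0.114],"spin":0}
    - {"grip":0.3,"xyz":[0.006,0,0.116],"spin":0}
    - {"grip":0.3,"xyz":[0.006,0,0.116],"spin":0}

```text
t: 6.88
position: [0.6094, 0.1001, 0.1423]
ee_rot: [[1.0, 0.001, -0.0], [0.001, -1.0, -0.0], [-0.0, 0.0, -1.0]]
force: [-0.4, 0.5, -1.6]
grip_width: 0.458
grasp_force: 41.0
```

Call:
carry_out:
  moves:
    - {"grip":0.3,"xyz":[0,0,0.001],"spin":0}
    - {"grip":0.3,"xyz":[0,0,0.002],"spin":0}
    - {"grip":0.3,"xyz":[0,0,0.003],"spin":0}
    - {"grip":0.3,"xyz":[0,0,0.003],"spin":0}

```text
t: 7.38
position: [0.6096, 0.1001, 0.1411]
ee_rot: [[1.0, 0.001, 0.0], [0.001, -1.0, -0.0], [0.0, 0.0, -1.0]]
force: [-1.4, 0.2, 0.8]
grip_width: 0.451
grasp_force: 41.1
```

Contact. Now I'll let go and wait for the beam.

Call:
carry_out:
  moves:
    - {"grip":0.5,"xyz":[0,0,0.003],"spin":0}
    - {"grip":0.6,"xyz":[0,0,0.003],"spin":0}
    - {"grip":0.8,"xyz":[0,0,0.003],"spin":0}
    - {"grip":0.9,"xyz":[0,0,0.003],"spin":0}
    - {"grip":0.9,"xyz":[0,0,0.003],"spin":0}
    - {"grip":0.9,"xyz":[0,0,-0.05],"spin":0}
    - {"grip":1,"xyz":[0,0,-0.1],"spin":0}
    - {"grip":1,"xyz":[0,0,-0.15],"spin":0}
    - {"grip":1,"xyz":[0,0,-0.2],"spin":0}
    - {"grip":1,"xyz":[0,0,-0.2],"spin":0}
    - {"grip":1,"xyz":[0,0,-0.2],"spin":0}
    - {"grip":1,"xyz":[0,0,-0.2],"spin":0}

```text
t: 8.88
position: [0.6086, 0.1001, 0.2393]
ee_rot: [[1.0, 0.001, -0.003], [0.001, -1.0, 0.0], [-0.003, -0.0, -1.0]]
force: [0.0, -0.7, -0.3]
grip_width: 1.002
grasp_force: 0.0
```

Call:
carry_out:
  moves:
    - {"grip":1,"xyz":[0,0,0],"spin":0}
    - {"grip":1,"xyz":[0,0,0],"spin":0}
    - {"grip":1,"xyz":[0,0,0],"spin":0}
    - {"grip":1,"xyz":[0,0,0],"spin":0}
    - {"grip":1,"xyz":[0,0,0],"spin":0}
    - {"grip":1,"xyz":[0,0,0],"spin":0}
    - {"grip":1,"xyz":[0,0,0],"spin":0}
    - {"grip":1,"xyz":[0,0,0],"spin":0}
    - {"grip":1,"xyz":[0,0,0],"spin":0}
    - {"grip":1,"xyz":[0,0,0],"spin":0}

```text
t: 10.12
position: [0.6095, 0.1001, 0.2408]
ee_rot: [[1.0, 0.001, -0.0], [0.001, -1.0, 0.0], [-0.0, -0.0, -1.0]]
force: [0.5, -0.5, 0.5]
grip_width: 0.998
grasp_force: 0.0
```

```bash
python3 - <<'E'
from h import *
s,f=wrist("w_pan2")
P=cloud(f)
print("pan low");blobs(f,.084,.098,300);print("pan up");blobs(f,.102,.116,300);print("btn");blobs(f,.16,.172,100);blobs(f,.178,.19,100);print("body");blobs(f,.15,.19,100)
E
```

```text
t 10.12 pos [0.6095 0.1001 0.2408] F [ 0.54 -0.54  0.49] w 0.998 gf 0.0
pan low
blob [   0  128  109  121 6967] h 0.091 circ [0.6136 0.2889] ell [0.6132 0.2865] r_mm 52.9 [103.8 120.7]
pan up
blob [ 217  135  130  127 8632] h 0.1091 circ [0.6098 0.099 ] ell [0.6101 0.0991] r_mm 49.2 [125.8 129.5]
blob [   0  164   69   63 2445] h 0.1121 circ [0.6135 0.2855] ell [0.6138 0.2837] r_mm 26.8 [58.5 67.2]
btn
blob [252 189  61  24 237] h 0.1665 circ [0.616  0.0991] ell [0.6014 0.0993] r_mm 18.1 [71.9 85.8]
blob [ 260  209   44   44 1425] h 0.185 circ [0.6095 0.099 ] ell [0.6097 0.0992] r_mm 12.6 [41.6 42. ]
body
blob [ 248  186   68   74 3851] h 0.1774 circ [0.6121 0.0993] ell [0.6118 0.0992] r_mm 21.1 [65.9 72.9]
```

View pics/w_pan2.png

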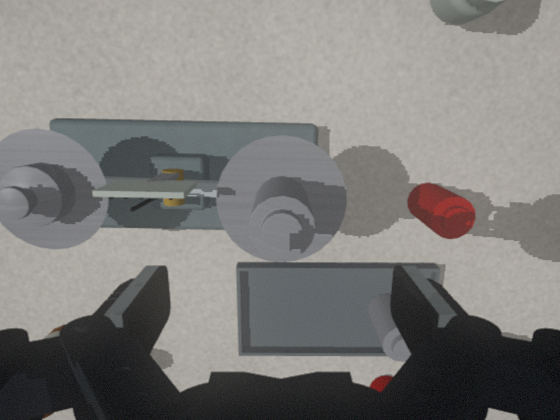

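The weight stands on the pan (button at (282,230)). The pan is still fully up at 109 mm and the reference pan is down at 91 mm (40,190), so this weight is the light one. It goes back to the tray.

Call:
carry_out:
  moves:
    - {"grip":1,"xyz":[0,0.001,0.1],"spin":0}
    - {"grip":1,"xyz":[0,0.001,0.17],"spin":0}
    - {"grip":1,"xyz":[0,0.001,0.2],"spin":0}
    - {"grip":0.8,"xyz":[0,0.001,0.2],"spin":0}
    - {"grip":0.7,"xyz":[0,0.001,0.2],"spin":0}
    - {"grip":0.6,"xyz":[0,0.001,0.2],"spin":0}
    - {"grip":0.5,"xyz":[0,0.001,0.2],"spin":0}
    - {"grip":0.4,"xyz":[0,0.001,0.2],"spin":0}
    - {"grip":0.4,"xyz":[0,0.001,0.2],"spin":0}
    - {"grip":0.4,"xyz":[0,0.001,0.2],"spin":0}
  squeeze: 25

```text
t: 11.42
position: [0.6099, 0.0996, 0.141]
ee_rot: [[1.0, 0.001, 0.001], [0.001, -1.0, -0.0], [0.001, 0.0, -1.0]]
force: [0.9, -1.0, 0.3]
grip_width: 0.458
grasp_force: 25.8
```

Call:
carry_out:
  moves:
    - {"grip":0.4,"xyz":[0,0,-0.04],"spin":0}
    - {"grip":0.4,"xyz":[0,0,-0.1],"spin":0}
    - {"grip":0.4,"xyz":[-0.06,0,-0.13],"spin":0}
    - {"grip":0.4,"xyz":[-0.15,0.01,-0.13],"spin":0}
    - {"grip":0.4,"xyz":[-0.24,0.02,-0.13],"spin":0}
    - {"grip":0.4,"xyz":[-0.286,0.022,-0.09],"spin":0}
    - {"grip":0.4,"xyz":[-0.286,0.022,0],"spin":0}
    - {"grip":0.4,"xyz":[-0.286,0.022,0.09],"spin":0}
    - {"grip":0.4,"xyz":[-0.286,0.022,0.16],"spin":0}
    - {"grip":0.4,"xyz":[-0.286,0.022,0.19],"spin":0}
    - {"grip":0.4,"xyz":[-0.286,0.022,0.2],"spin":0}
    - {"grip":0.4,"xyz":[-0.286,0.022,0.2],"spin":0}

```text
t: 12.92
position: [0.467, 0.0885, 0.0413]
ee_rot: [[1.0, 0.001, 0.001], [0.001, -1.0, -0.0], [0.001, 0.0, -1.0]]
force: [-0.3, 0.0, -2.3]
grip_width: 0.456
grasp_force: 25.8
```

Call:
carry_out:
  moves:
    - {"grip":0.4,"xyz":[0,0,0.003],"spin":0}
    - {"grip":0.4,"xyz":[0,0,0.006],"spin":0}
    - {"grip":0.4,"xyz":[0,0,0.008],"spin":0}
    - {"grip":0.4,"xyz":[0,0,0.01],"spin":0}
    - {"grip":0.4,"xyz":[0,0,0.01],"spin":0}

```text
t: 13.55
position: [0.4668, 0.0885, 0.0369]
ee_rot: [[1.0, 0.001, 0.001], [0.001, -1.0, -0.0], [0.001, 0.0, -1.0]]
force: [-0.7, 0.2, 7.7]
grip_width: 0.459
grasp_force: 26.8
```

Call:
carry_out:
  moves:
    - {"grip":0.55,"xyz":[0,0,0.008],"spin":0}
    - {"grip":0.7,"xyz":[0,0,0.006],"spin":0}
    - {"grip":1,"xyz":[0,0,0.006],"spin":0}
    - {"grip":1,"xyz":[0,0,0.006],"spin":0}
    - {"grip":1,"xyz":[0,0,-0.06],"spin":0}
    - {"grip":1,"xyz":[0,0,-0.17],"spin":0}
    - {"grip":1,"xyz":[0,0,-0.28],"spin":0}
    - {"grip":1,"xyz":[-0.01,0.08,-0.38],"spin":0}
    - {"grip":1,"xyz":[-0.02,0.16,-0.46],"spin":0}
    - {"grip":1,"xyz":[-0.02,0.214,-0.49],"spin":0}
    - {"grip":1,"xyz":[-0.02,0.214,-0.49],"spin":0}
    - {"grip":1,"xyz":[-0.02,0.214,-0.49],"spin":0}

```text
t: 15.05
position: [0.4557, -0.0178, 0.28]
ee_rot: [[1.0, 0.001, -0.002], [0.001, -1.0, 0.001], [-0.002, -0.001, -1.0]]
force: [-0.4, -0.1, -2.0]
grip_width: 0.998
grasp_force: 0.0
```

```bash
python3 - <<'E'
from h import *
s,f=wrist("w_w2");print(s["ee_rot"].round(4))
print("button");blobs(f,.0765,.09,80);print("weights");blobs(f,.066,.09)
E
```

```text
t 15.05 pos [ 0.4557 -0.0178  0.28  ] F [-0.35 -0.08 -1.95] w 0.998 gf 0.0
[[ 1.0e+00  5.0e-04 -2.0e-03]
 [ 5.0e-04 -1.0e+00  1.2e-03]
 [-2.0e-03 -1.2e-03 -1.0e+00]]
button
blob [155 158  27  26 519] h 0.0799 circ [0.4657 0.0872] ell [0.4657 0.0873] r_mm 12.3 [24.2 25.7]
blob [270 168  25  25 499] h 0.0801 circ [ 0.4566 -0.0194] ell [ 0.4567 -0.0194] r_mm 11.9 [24.2 24.4]
weights
blob [  0   0  66  23 932] h 0.0708 circ [0.6062 0.1945] ell [0.6041 0.194 ] r_mm 28.2 [23.3 61.6]
blob [ 299   13   46   49 1699] h 0.0688 circ [ 0.5821 -0.0541] ell [ 0.5823 -0.0539] r_mm 21.3 [43.8 48. ]
blob [543  26  17  59 569] h 0.0679 circ [ 0.5678 -0.2655] ell [ 0.5667 -0.2608] r_mm 25.9 [17.1 55.8]
blob [ 149  148   44   42 1378] h 0.0727 circ [0.4662 0.0869] ell [0.4661 0.0869] r_mm 20.5 [39.9 42.3]
blob [ 262  158   41   42 1321] h 0.0727 circ [ 0.457  -0.0196] ell [ 0.4571 -0.0194] r_mm 19.6 [40.1 40.3]
blob [ 374  206   40   38 1167] h 0.0689 circ [ 0.4094 -0.1316] ell [ 0.4094 -0.1316] r_mm 19.9 [36.2 39.3]
blob [ 272  265   38   35 1028] h 0.0688 circ [ 0.3461 -0.0286] ell [ 0.3458 -0.0287] r_mm 19.6 [33.8 36.9]
```

Call:
carry_out:
  moves:
    - {"grip":1,"xyz":[0.002,0.002,0.1],"spin":0}
    - {"grip":1,"xyz":[0.002,0.002,0.2],"spin":0}
    - {"grip":1,"xyz":[0.002,0.002,0.3],"spin":0}
    - {"grip":1,"xyz":[0.002,0.002,0.39],"spin":0}
    - {"grip":1,"xyz":[0.002,0.002,0.45],"spin":0}
    - {"grip":1,"xyz":[0.002,0.002,0.485],"spin":0}
    - {"grip":1,"xyz":[0.002,0.002,0.485],"spin":0}
    - {"grip":0.7,"xyz":[0.002,0.002,0.485],"spin":0}
    - {"grip":0.55,"xyz":[0.002,0.002,0.485],"spin":0}
    - {"grip":0.4,"xyz":[0.002,0.002,0.485],"spin":0}
    - {"grip":0.3,"xyz":[0.002,0.002,0.485],"spin":0}
    - {"grip":0.3,"xyz":[0.002,0.002,0.485],"spin":0}
  squeeze: 40

```text
t: 16.6
position: [0.458, -0.0194, 0.0392]
ee_rot: [[1.0, 0.0, 0.002], [0.0, -1.0, -0.0], [0.002, 0.0, -1.0]]
force: [0.1, 1.4, 7.0]
grip_width: 0.459
grasp_force: 40.0
```

Call:
carry_out:
  moves:
    - {"grip":0.3,"xyz":[0,0,-0.03],"spin":0}
    - {"grip":0.3,"xyz":[0,0,-0.1],"spin":0}
    - {"grip":0.3,"xyz":[0,0,-0.19],"spin":0}
    - {"grip":0.3,"xyz":[0.01,0.05,-0.26],"spin":0}
    - {"grip":0.3,"xyz":[0.03,0.15,-0.26],"spin":0}
    - {"grip":0.3,"xyz":[0.05,0.25,-0.26],"spin":0}
    - {"grip":0.3,"xyz":[0.07,0.35,-0.26],"spin":0}
    - {"grip":0.3,"xyz":[0.1,0.44,-0.26],"spin":0}
    - {"grip":0.3,"xyz":[0.112,0.51,-0.26],"spin":0}
    - {"grip":0.3,"xyz":[0.112,0.528,-0.26],"spin":0}
    - {"grip":0.3,"xyz":[0.112,0.528,-0.26],"spin":0}
    - {"grip":0.3,"xyz":[0.112,0.528,-0.26],"spin":0}

```text
t: 18.1
position: [0.5129, -0.2816, 0.1679]
ee_rot: [[1.0, 0.002, -0.002], [0.002, -1.0, 0.002], [-0.002, -0.002, -1.0]]
force: [0.0, 0.1, -3.3]
grip_width: 0.456
grasp_force: 41.6
```

```bash
python3 - <<'E'
from h import *
s,f=wrist("w_ins");print(s["ee_rot"].round(4))
print("well");blobs(f,.060,.075,1000)
h=s["position"][2]+.042
print("btn, expect top",h);blobs(f,h-.005,h+.008,100)
print("weight top");blobs(f,h-.011,h+.008,100)
E
```

```text
t 18.1 pos [ 0.5129 -0.2816  0.1679] F [ 0.    0.1  -3.31] w 0.456 gf 41.6
[[ 1.      0.0016 -0.0018]
 [ 0.0016 -1.      0.002 ]
 [-0.0018 -0.002  -1.    ]]
well
blob [ 423   29   66   68 3456] h 0.0629 circ [ 0.6072 -0.3909] ell [ 0.6073 -0.3909] r_mm 22.3 [61.2 70.3]
blob [ 237   71   96   99 3842] h 0.0679 circ [ 0.5724 -0.2839] ell [ 0.5725 -0.2839] r_mm 31.4 [95.  97.5]
btn, expect top 0.2098891490942873
blob [ 165  290   58   65 1229] h 0.2093 circ [ 0.516  -0.2561] ell [ 0.5056 -0.25  ] r_mm 11.6 [ 69.9 122.7]
blob [ 340  290   83   65 1525] h 0.2121 circ [ 0.5175 -0.3104] ell [ 0.5035 -0.317 ] r_mm 13.8 [ 83.8 150.9]
blob [ 244  295   75   73 4213] h 0.2087 circ [ 0.5128 -0.2817] ell [ 0.5126 -0.2817] r_mm 11.9 [70.7 74.3]
blob [101 304  37   7 102] h 0.2164 circ [ 0.525  -0.2356] ell [ 0.5253 -0.2358] r_mm 5.1 [ 6.8 32.8]
blob [139 311  26  16 282] h 0.2147 circ [ 0.5208 -0.2441] ell [ 0.5206 -0.2443] r_mm 4.1 [12.9 29.5]
weight top
blob [  165   263   258   108 13191] h 0.2062 circ [ 0.5172 -0.2857] ell [ 0.5162 -0.2844] r_mm 41.3 [ 93.8 212.6]
blob [101 304  37   7 102] h 0.2164 circ [ 0.525  -0.2356] ell [ 0.5253 -0.2358] r_mm 5.1 [ 6.8 32.8]
blob [139 311  26  16 282] h 0.2147 circ [ 0.5208 -0.2441] ell [ 0.5206 -0.2443] r_mm 4.1 [12.9 29.5]
```

View pics/w_ins.png

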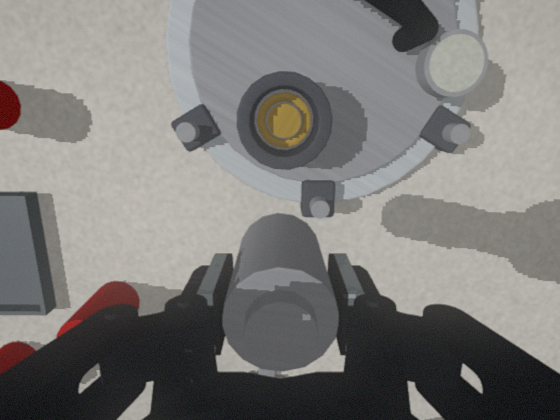

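The well ring is at (285,120), and the held weight is upright at (280,320) with its button straight under the TCP. I'll move over the mouth and stop 7 mm above it.

Call:
carry_out:
  moves:
    - {"grip":0.3,"xyz":[0.06,0,0],"spin":0}
    - {"grip":0.3,"xyz":[0.11,0,0],"spin":0}
    - {"grip":0.3,"xyz":[0.118,0,0.03],"spin":0}
    - {"grip":0.3,"xyz":[0.118,0,0.08],"spin":0}
    - {"grip":0.3,"xyz":[0.118,0,0.11],"spin":0}
    - {"grip":0.3,"xyz":[0.118,0,0.118],"spin":0}
    - {"grip":0.3,"xyz":[0.118,0,0.118],"spin":0}
    - {"grip":0.3,"xyz":[0.118,0,0.118],"spin":0}
    - {"grip":0.3,"xyz":[0.118,0,0.118],"spin":0}
    - {"grip":0.3,"xyz":[0.118,0,0.118],"spin":0}

```text
t: 19.4
position: [0.573, -0.2836, 0.1098]
ee_rot: [[1.0, 0.001, 0.001], [0.001, -1.0, -0.001], [0.001, 0.001, -1.0]]
force: [0.2, 0.6, -1.9]
grip_width: 0.458
grasp_force: 41.7
```

Call:
carry_out:
  moves:
    - {"grip":0.3,"xyz":[0,0,0.006],"spin":0}
    - {"grip":0.3,"xyz":[0,0,0.01],"spin":0}
    - {"grip":0.3,"xyz":[0,0,0.014],"spin":0}
    - {"grip":0.3,"xyz":[0,0,0.017],"spin":0}
    - {"grip":0.3,"xyz":[0,0,0.02],"spin":0}
    - {"grip":0.3,"xyz":[0,0,0.023],"spin":0}
    - {"grip":0.3,"xyz":[0,0,0.026],"spin":0}
    - {"grip":0.3,"xyz":[0,0,0.026],"spin":0}

```text
t: 20.4
position: [0.5727, -0.2833, 0.0962]
ee_rot: [[1.0, 0.001, -0.0], [0.001, -1.0, 0.0], [-0.0, -0.0, -1.0]]
force: [-0.2, 1.2, -4.4]
grip_width: 0.454
grasp_force: 41.7
```

Call:
carry_out:
  moves:
    - {"grip":0.3,"xyz":[0,0,0.002],"spin":0}
    - {"grip":0.3,"xyz":[0,0,0.004],"spin":0}
    - {"grip":0.3,"xyz":[0,0,0.006],"spin":0}
    - {"grip":0.3,"xyz":[0,0,0.008],"spin":0}
    - {"grip":0.3,"xyz":[0,0,0.01],"spin":0}
    - {"grip":0.3,"xyz":[0,0,0.01],"spin":0}

```text
t: 21.15
position: [0.5727, -0.2833, 0.0912]
ee_rot: [[1.0, 0.001, -0.0], [0.001, -1.0, 0.0], [-0.0, -0.0, -1.0]]
force: [-0.4, -0.6, -3.4]
grip_width: 0.457
grasp_force: 41.7
```

Call:
carry_out:
  moves:
    - {"grip":0.3,"xyz":[0,0,0.002],"spin":0}
    - {"grip":0.3,"xyz":[0,0,0.004],"spin":0}
    - {"grip":0.3,"xyz":[0,0,0.006],"spin":0}
    - {"grip":0.3,"xyz":[0,0,0.006],"spin":0}

```text
t: 21.65
position: [0.5727, -0.2833, 0.0882]
ee_rot: [[1.0, 0.001, -0.0], [0.001, -1.0, 0.0], [-0.0, -0.0, -1.0]]
force: [-0.4, 0.1, -2.8]
grip_width: 0.454
grasp_force: 41.7
```

Call:
carry_out:
  moves:
    - {"grip":0.3,"xyz":[0,0,0.002],"spin":0}
    - {"grip":0.3,"xyz":[0,0,0.004],"spin":0}
    - {"grip":0.3,"xyz":[0,0,0.006],"spin":0}
    - {"grip":0.3,"xyz":[0,0,0.006],"spin":0}

```text
t: 22.15
position: [0.5727, -0.2833, 0.0852]
ee_rot: [[1.0, 0.001, -0.0], [0.001, -1.0, 0.0], [-0.0, -0.0, -1.0]]
force: [-0.3, -0.0, -3.1]
grip_width: 0.457
grasp_force: 41.7
```

Call:
carry_out:
  moves:
    - {"grip":0.3,"xyz":[0,0,0.002],"spin":0}
    - {"grip":0.3,"xyz":[0,0,0.004],"spin":0}
    - {"grip":0.3,"xyz":[0,0,0.004],"spin":0}

```text
t: 22.52
position: [0.5727, -0.2834, 0.0832]
ee_rot: [[1.0, 0.001, -0.0], [0.001, -1.0, 0.0], [-0.0, -0.0, -1.0]]
force: [-0.5, -0.3, -3.3]
grip_width: 0.458
grasp_force: 41.7
```

Call:
carry_out:
  moves:
    - {"grip":0.3,"xyz":[0,0,0.001],"spin":0}
    - {"grip":0.3,"xyz":[0,0,0.002],"spin":0}
    - {"grip":0.3,"xyz":[0,0,0.002],"spin":0}

```text
t: 22.9
position: [0.5729, -0.2834, 0.0829]
ee_rot: [[1.0, 0.001, 0.0], [0.001, -1.0, -0.0], [0.0, 0.0, -1.0]]
force: [-1.2, 0.9, 2.6]
grip_width: 0.458
grasp_force: 42.0
```

Contact with the plunger, with the foot about 20 mm below the mouth. I'll release, rise, shut the fingers and check the centring with a picture.

Call:
carry_out:
  moves:
    - {"grip":0.5,"xyz":[0,0,0],"spin":0}
    - {"grip":0.65,"xyz":[0,0,0],"spin":0}
    - {"grip":0.85,"xyz":[0,0,0],"spin":0}
    - {"grip":1,"xyz":[0,0,0],"spin":0}
    - {"grip":1,"xyz":[0,0,-0.04],"spin":0}
    - {"grip":1,"xyz":[0,0,-0.12],"spin":0}
    - {"grip":1,"xyz":[0,0,-0.22],"spin":0}
    - {"grip":1,"xyz":[0,0,-0.22],"spin":0}
    - {"grip":1,"xyz":[0,0,-0.22],"spin":0}
    - {"grip":1,"xyz":[0,0,-0.22],"spin":0}

```text
t: 24.15
position: [0.5717, -0.2827, 0.1905]
ee_rot: [[1.0, 0.001, -0.003], [0.001, -1.0, 0.002], [-0.003, -0.002, -1.0]]
force: [0.0, 0.3, 0.5]
grip_width: 0.996
grasp_force: 0.0
```

```bash
python3 - <<'E'
from h import *
s,f=wrist("w_seat0")
print("btn");blobs(f,.120,.129,100);print("top");blobs(f,.112,.13,100);print("rim");blobs(f,.06,.075,400)
E
```

```text
t 24.15 pos [ 0.5717 -0.2827  0.1905] F [0.02 0.29 0.53] w 0.996 gf 0.0
btn
blob [ 262  205   40   40 1220] h 0.1237 circ [ 0.5718 -0.2833] ell [ 0.5717 -0.2833] r_mm 11.8 [38.2 38.9]
top
blob [ 250  189   64   63 3119] h 0.1164 circ [ 0.5721 -0.2832] ell [ 0.5722 -0.2832] r_mm 19.3 [61.4 63. ]
rim
blob [ 387  112   71   68 2639] h 0.063 circ [ 0.6125 -0.3838] ell [ 0.6099 -0.3881] r_mm 27.4 [54.6 68.4]
blob [ 241  159   83   68 1957] h 0.0678 circ [ 0.5727 -0.2839] ell [ 0.5691 -0.2839] r_mm 30.2 [74.8 78.2]
```

View pics/w_seat0.png

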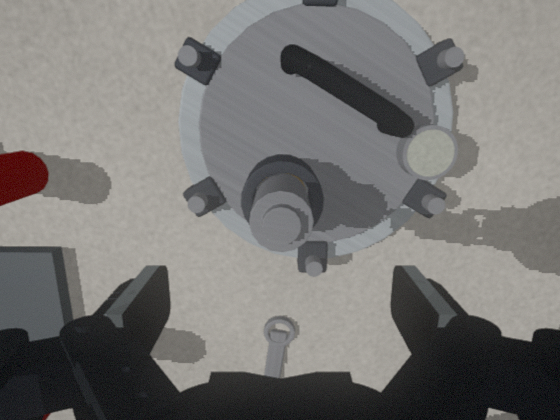

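The weight stands upright in the well: button at (282,225), height 123.7 mm, axis within 1 mm of the well's. Now I'll shut the fingers and come down to just above the button.

Call:
carry_out:
  moves:
    - {"grip":0.6,"xyz":[0,0,0],"spin":0}
    - {"grip":0.3,"xyz":[0,0,0],"spin":0}
    - {"grip":0,"xyz":[0,0,0],"spin":0}
    - {"grip":0,"xyz":[0,0,0],"spin":0}
    - {"grip":0,"xyz":[0,0,0.03],"spin":0}
    - {"grip":0,"xyz":[0,0,0.08],"spin":0}
    - {"grip":0,"xyz":[0,0,0.11],"spin":0}
    - {"grip":0,"xyz":[0,0,0.12],"spin":0}
    - {"grip":0,"xyz":[0,0,0.12],"spin":0}
    - {"grip":0,"xyz":[0,0,0.12],"spin":0}
    - {"grip":0,"xyz":[0,0,0.12],"spin":0}
  squeeze: 40

```text
t: 25.58
position: [0.5732, -0.2837, 0.1332]
ee_rot: [[1.0, 0.001, 0.001], [0.001, -1.0, -0.001], [0.001, 0.001, -1.0]]
force: [0.6, -0.1, -0.2]
grip_width: -0.0
grasp_force: 0.0
```

Call:
carry_out:
  moves:
    - {"grip":0,"xyz":[0,0,0.006],"spin":0}
    - {"grip":0,"xyz":[0,0,0.012],"spin":0}
    - {"grip":0,"xyz":[0,0,0.016],"spin":0}
    - {"grip":0,"xyz":[0,0,0.017],"spin":0}
    - {"grip":0,"xyz":[0,0,0.018],"spin":0}
    - {"grip":0,"xyz":[0,0,0.019],"spin":0}
    - {"grip":0,"xyz":[0,0,0.02],"spin":0}
    - {"grip":0,"xyz":[0,0,0.021],"spin":0}
    - {"grip":0,"xyz":[0,0,0.022],"spin":0}

```text
t: 26.7
position: [0.5729, -0.2835, 0.1214]
ee_rot: [[1.0, 0.001, 0.0], [0.001, -1.0, -0.0], [0.0, 0.0, -1.0]]
force: [-1.0, 0.7, 4.0]
grip_width: 0.001
grasp_force: 2.3
```

Call:
carry_out:
  moves:
    - {"grip":0,"xyz":[0,0,0.001],"spin":0}
    - {"grip":0,"xyz":[0,0,0.002],"spin":0}

```text
t: 26.95
position: [0.5728, -0.2834, 0.1203]
ee_rot: [[1.0, 0.001, 0.0], [0.001, -1.0, -0.0], [0.0, 0.0, -1.0]]
force: [-1.2, -0.4, 5.6]
grip_width: -0.0
grasp_force: 2.3
```

Call:
carry_out:
  moves:
    - {"grip":0,"xyz":[0,0,0.001],"spin":0}
    - {"grip":0,"xyz":[0,0,0.002],"spin":0}

```text
t: 27.2
position: [0.5728, -0.2834, 0.1193]
ee_rot: [[1.0, 0.001, 0.0], [0.001, -1.0, -0.0], [0.0, 0.0, -1.0]]
force: [-0.1, -0.6, 5.9]
grip_width: -0.002
grasp_force: 2.3
```

Call:
carry_out:
  moves:
    - {"grip":0,"xyz":[0,0,0.001],"spin":0}

```text
t: 27.32
position: [0.5728, -0.2834, 0.1188]
ee_rot: [[1.0, 0.001, 0.0], [0.001, -1.0, -0.0], [0.0, 0.0, -1.0]]
force: [-0.3, 0.6, 4.9]
grip_width: -0.0
grasp_force: 2.3
```

Call:
carry_out:
  moves:
    - {"grip":0,"xyz":[0,0,0.001],"spin":0}

```text
t: 27.45
position: [0.5728, -0.2834, 0.1183]
ee_rot: [[1.0, 0.001, 0.0], [0.001, -1.0, 0.0], [0.0, -0.0, -1.0]]
force: [-0.5, -0.1, 4.2]
grip_width: 0.001
grasp_force: 2.3
```

Call:
carry_out:
  moves:
    - {"grip":0,"xyz":[0,0,0.001],"spin":0}

```text
t: 27.58
position: [0.5728, -0.2834, 0.1178]
ee_rot: [[1.0, 0.001, -0.0], [0.001, -1.0, -0.0], [-0.0, 0.0, -1.0]]
force: [0.1, 0.2, 5.4]
grip_width: -0.003
grasp_force: 2.3
```

Call:
carry_out:
  moves:
    - {"grip":0,"xyz":[0,0,0.001],"spin":0}

```text
t: 27.7
position: [0.5728, -0.2834, 0.1173]
ee_rot: [[1.0, 0.001, 0.0], [0.001, -1.0, -0.0], [0.0, 0.0, -1.0]]
force: [-0.3, 0.2, 5.7]
grip_width: 0.0
grasp_force: 2.3
```

Call:
carry_out:
  moves:
    - {"grip":0,"xyz":[0,0,0.001],"spin":0}

```text
t: 27.82
position: [0.5728, -0.2834, 0.1168]
ee_rot: [[1.0, 0.001, 0.0], [0.001, -1.0, -0.0], [0.0, 0.0, -1.0]]
force: [-0.5, 0.5, 4.6]
grip_width: -0.0
grasp_force: 2.8
```

Call:
carry_out:
  moves:
    - {"grip":0,"xyz":[0,0,0.001],"spin":0}

```text
t: 27.95
position: [0.5728, -0.2834, 0.1166]
ee_rot: [[1.0, 0.001, 0.0], [0.001, -1.0, -0.0], [0.0, 0.0, -1.0]]
force: [-0.5, 0.5, 7.5]
grip_width: 0.001
grasp_force: 3.6
```

Force is climbing, so this should be the seat. I'll take finer steps.

Call:
carry_out:
  moves:
    - {"grip":0,"xyz":[0,0,0.0005],"spin":0}
    - {"grip":0,"xyz":[0,0,0.0005],"spin":0}

```text
t: 28.2
position: [0.5728, -0.2834, 0.1165]
ee_rot: [[1.0, 0.001, 0.0], [0.001, -1.0, -0.0], [0.0, 0.0, -1.0]]
force: [-1.1, 0.6, 6.4]
grip_width: -0.002
grasp_force: 3.4
```

Call:
carry_out:
  moves:
    - {"grip":0,"xyz":[0,0,0.0005],"spin":0}
    - {"grip":0,"xyz":[0,0,0.0005],"spin":0}

```text
t: 28.45
position: [0.5729, -0.2835, 0.1164]
ee_rot: [[1.0, 0.001, 0.0], [0.001, -1.0, -0.0], [0.0, 0.0, -1.0]]
force: [-0.1, 1.0, 7.0]
grip_width: -0.005
grasp_force: 3.8
```

Call:
carry_out:
  moves:
    - {"grip":0,"xyz":[0,0,0.0005],"spin":0}
    - {"grip":0,"xyz":[0,0,0.001],"spin":0}
    - {"grip":0,"xyz":[0,0,0.001],"spin":0}

```text
t: 28.82
position: [0.5729, -0.2835, 0.1163]
ee_rot: [[1.0, 0.001, 0.001], [0.001, -1.0, -0.0], [0.001, 0.0, -1.0]]
force: [-1.7, 1.2, 9.2]
grip_width: -0.003
grasp_force: 4.4
```

Call:
carry_out:
  moves:
    - {"grip":0,"xyz":[0,0,0.0005],"spin":0}
    - {"grip":0,"xyz":[0,0,0.0005],"spin":0}

```text
t: 29.08
position: [0.573, -0.2835, 0.1162]
ee_rot: [[1.0, 0.001, 0.001], [0.001, -1.0, -0.001], [0.001, 0.001, -1.0]]
force: [-0.5, 1.2, 9.0]
grip_width: 0.003
grasp_force: 4.8
```

Call:
carry_out:
  moves:
    - {"grip":0,"xyz":[0,0,0.0005],"spin":0}
    - {"grip":0,"xyz":[0,0,0.001],"spin":0}
    - {"grip":0,"xyz":[0,0,0.001],"spin":0}
    - {"grip":0,"xyz":[0,0,0.001],"spin":0}

```text
t: 29.58
position: [0.5731, -0.2836, 0.116]
ee_rot: [[1.0, 0.001, 0.001], [0.001, -1.0, -0.001], [0.001, 0.001, -1.0]]
force: [-2.8, 1.2, 10.9]
grip_width: -0.002
grasp_force: 5.5
```

```bash
python3 -c "
from bench import sensors
s=sensors.sense();print(s['force'],s['position'],s['grasp_force'])"
```

```text
[-2.80912276  1.15124102 10.94238707] [ 0.57309879 -0.28362739  0.11599971] 5.459096421254799
```

About 11 N at the seat, held for several rows. Now I'll lift off and look.

Call:
carry_out:
  moves:
    - {"grip":0,"xyz":[0,0,-0.004],"spin":0}
    - {"grip":0,"xyz":[0,0,-0.01],"spin":0}
    - {"grip":0,"xyz":[0,0,-0.04],"spin":0}
    - {"grip":0,"xyz":[0,0,-0.1],"spin":0}
    - {"grip":0,"xyz":[0,0,-0.18],"spin":0}
    - {"grip":0,"xyz":[0,0,-0.26],"spin":0}
    - {"grip":0,"xyz":[0,0,-0.3],"spin":0}
    - {"grip":0,"xyz":[0,0,-0.3],"spin":0}
    - {"grip":0,"xyz":[0,0,-0.3],"spin":0}

```text
t: 30.7
position: [0.5722, -0.283, 0.2637]
ee_rot: [[1.0, 0.001, -0.002], [0.001, -1.0, 0.001], [-0.002, -0.001, -1.0]]
force: [-0.3, 0.7, -0.5]
grip_width: -0.001
grasp_force: 0.0
```

```bash
python3 - <<'E'
from h import *
from bench import vision
s,f=wrist("w_end")
print("btn");blobs(f,.113,.125,100);print("tray weight, top cam")
T=vision.grab_frame("top");cv2.imwrite("pics/top_end.png",T["image"][:,:,::-1]);blobs(T,.066,.09,100)
E
```

```text
t 30.7 pos [ 0.5722 -0.283   0.2637] F [-0.25  0.68 -0.52] w -0.001 gf 0.0
btn
blob [266 181  30  29 674] h 0.1164 circ [ 0.5717 -0.2833] ell [ 0.5716 -0.2834] r_mm 11.9 [28.4 28.5]
tray weight, top cam
blob [300 110  21  21 343] h 0.0704 circ [ 0.7782 -0.0624] ell [ 0.7786 -0.0624] r_mm 24.6 [20.  20.5]
blob [406 164  30  17 217] h 0.0807 circ [ 0.6568 -0.3115] ell [ 0.6569 -0.3106] r_mm 36.3 [ 7.2 36. ]
blob [179 185  36  13 225] h 0.0712 circ [0.6081 0.1954] ell [0.6089 0.1942] r_mm 40.3 [10.6 31.2]
blob [297 196  18  18 212] h 0.0712 circ [ 0.5815 -0.0528] ell [ 0.5819 -0.0522] r_mm 19.6 [16.  16.3]
blob [394 197  21  27 195] h 0.0689 circ [ 0.5711 -0.2813] ell [ 0.5732 -0.2785] r_mm 30.2 [21.1 24.3]
blob [233 247  18  18 250] h 0.0737 circ [0.4652 0.0888] ell [0.4651 0.0888] r_mm 19.8 [16.8 17.2]
blob [112 268  28  27 236] h 0.0834 circ [0.4041 0.3421] ell [0.4049 0.3451] r_mm 31.8 [24.5 27.3]
blob [332 274  18  18 234] h 0.0705 circ [ 0.4087 -0.1304] ell [ 0.4085 -0.1309] r_mm 20.1 [16.2 17. ]
```

View pics/w_end.png

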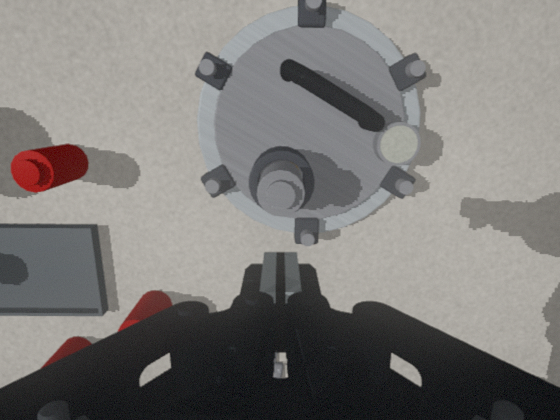

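View pics/top_end.png

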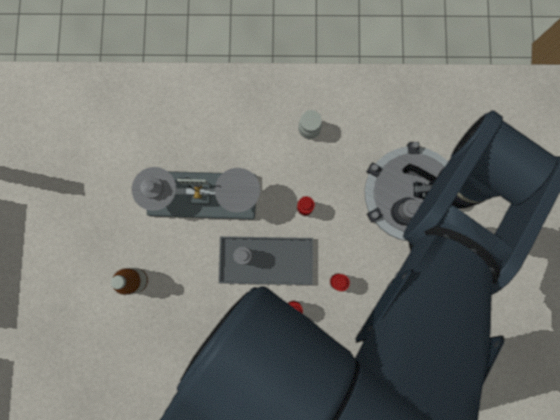

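The wrist view shows the heavy weight upright in the well, with its button at (281,195), 7 mm lower than before the press and axis on the well's. The top view shows the light one standing in the tray at (242,255), with the bottle and jar where they were. I'm handing in.

```bash
python3 -c "
from bench import workorder
print(workorder.finish_job())"
```

```text
the job is handed in; nothing more can be done
None
```

I handed the job in at about 31 s: the heavy weight was pressed to about 11 N and sits in the valve well, the light one stands upright back in the tray, and no verdict was returned; the heavy one was picked by elimination, since the first weight left the pan fully up.

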